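Unlock the vial carriage and push it home

ROBOT

A 6-joint arm with a two-finger parallel gripper is mounted at the origin on the work surface; the furniture and walls round the work are solid. World frame = base frame: x ahead of the robot, y to its left, z up, the work surface at z = 0. Lengths are in mm, angles in rad, forces in N, time in s.
With the tool pointing down it reaches from about 275 to 1000 mm from the base axis. Payload 8.4 kg.
Tool frame: the origin (TCP) lies on the centre line of the jaws, within the pads' length; the fingertips stand 22 mm ahead of it and the grasp point (between the pads) lies 3 mm ahead of it; z points along the fingers, y is the direction in which the jaws open and shut (so a half turn about z gives the same grasp; the last joint's range is limited). The gripper opens to 85 mm and grips with 20 to 120 N. Pads are 22 mm wide; open, the fingers measure 114 mm over their backs; the gripper's body (76 mm by 85 mm) begins 54 mm behind the grasp point. The pads swing forward as they close: fully open they stand 13 mm farther back than shut.
Start: joints at [1.11, 0.353, 1.633, -0, 1.155, -0.002], TCP at [276.794, 560.369, 253.281] pointing down, gripper open.
Joint ranges: [-2.63, 2.63], [-0.92, 2.1], [0.06, 2.66], [-1.3, 4.44], [0, 2.69], [-3.02, 3.02]. Speed limits (rad/s): [2.22, 2.22, 2.79, 3.14, 3.14, 3.14].

INTERFACE

Orientations are given as [roll, pitch, yaw] about the fixed x, y, z axes, in that order (R = Rz(yaw) Ry(pitch) Rx(roll)).
In Python, from rig import r gives the robot as it stands.
- The arm moves only by the tool carry_out, never from a script. Its argument "rows" is text: rows parted by semicolons, each of 5 numbers parted by spaces: the opening, from 0 (shut) to 1 (fully open), then the shift along the tool's x, y, z in units of 30 mm (1.0 is 30 mm), then the turn about the tool's z in units of 8 degrees (1.0 is 8 degrees). A call has 1 to 12 rows; each row shifts and turns the commanded pose from where the row before left it, along the tool's axes as they then stand; what a row does not reach is not made up. A row lasts 1/8 s, in which the tool goes at most 62.5 mm and 10.7 degrees, less where a joint would pass 70% of its speed; a pose out of reach is approached as far as the arm can. A call is refused whole if a number of a shift passes 1 or a number of a turn 1, either way. A call with a gripper value outside its range is refused whole. The fingers move at their own pace and stop on an object; "newtons" is the grip in N (left out, the last holds). Time passes only in rows, so rows that do not move let the fingers close. It gives the time, the measured TCP pose, the force and the opening at its end, in the units of the state.
- r.sense(): the state, without advancing time (a new reading comes with each control period).
- r.grab_frame(name): name is "side" or "top" or "wrist"; returns the picture (384x512x3 uint8, blue, green, red); there is no depth.
- r.get_calibration(name): a dict with "intrinsics" (3x3 intrinsics, pixels), "position" and "rotation" of the camera in the world. Camera axes: x right, y up, looking along -z (the intrinsics and any distortion apply to the point x, -y, -z); pixel columns grow to the right and rows downward; lengths in mm; the calibration is good to about 2 mm. The wrist camera is an equidistant fisheye: a pixel r from the principal point sees the ray r / f radians off the axis. A picture is of the moment at which its call begins: read the wrist's pose just before it. get_calibration takes no time and is no camera call; for the wrist camera it gives the pose at the moment of the call.
- r.sign_off(): hands the job in, once; it reports no verdict.
The state is a dict: "clock": time; "qpos": joint angles; "qvel": joint speeds; "joint_efforts": joint torques, N m; "eef_pos": TCP position; "tcp_rot": TCP orientation; "contact_force": force on the tool from outside, world axes, zero at the start; "wrist_torque": the same for the moment, N m; "opening": opening from 0.0 (shut) to 1.0 (fully open).
Only numpy, scipy, OpenCV 4.12 (cv2) and the standard library are available. Lean on these libraries where they do the work, as an engineer would, in place of code of your own. Each camera call takes 0.05 s, during which the arm holds its last target.

TASK

On the vial jig, push the cam's handle round with a fingertip until the cam's low point faces the carriage's roller (the handle then points straight away from the carriage). Only then push the carriage forward by its upright plate, away from the robot, until it is fully home against its stops. Use pushes only: lift nothing, do not touch the vial that rides in the carriage, and leave the other things on the table where they are.

Things in the scene. Friction and masses are not known exactly. Their poses are not given: they have to be found in the camera images.
- jig: aluminium base plate 220 x 100 x 10 mm, screwed to the table; origin at the centre of its underside. Its x axis (forward) is the way the carriage slides, away from the robot; y left, z up. Carriage and vial are on the robot's half (guide rails up to 26 mm high, at y = -42 to 42 mm, x = -110 to 18 mm), the cam on the far half.
- cam (a joint): cam angle about its vertical pivot, rad: 0 when its low point faces the carriage's roller and its handle points along jig +x, straight away from the carriage; grows clockwise seen from above (1.57: handle to jig -y, the right). Stops at -0.7 and 2.7; starts 1.7 to 2.45, stays where left, needs about 4 N at the handle. The carriage goes fully home only within 0.45 rad of 0.
- cam_pivot (a point): top of the cam's pivot screw, 43 mm above the table, at jig x = 58 mm, y = 0; fixed. The cam is a steel disc of 60 mm diameter, 12 to 26 mm above the table, pivoted 14 mm off its centre: its rim is 44 mm from the pivot on the handle's side (high point) and 16 mm on the opposite side (low point).
- cam_handle (a point): middle of the cam's upright handle, a black round pin of 14 mm diameter, free to touch from 41 to 86 mm above the table (this point at 63.5 mm), 60 mm from the pivot axis, on a flat arm whose top is 34 mm above the table
- carriage (a joint): travel of the carriage (follower slide) along the jig's +x, m: 0 at the start, drawn back, 0.028 fully home against its stops. Slides with about 3 N of friction and stays where it is left.
- carriage_plate (a point): point on the rear face (towards the robot, facing jig -x) of the carriage's upright aluminium push plate, on its centre line, 50 mm above the table; the plate is 46 mm wide (jig y), 8 mm thick, from 20 to 61 mm above the table. At the start it is at jig x = -99 mm.
- carriage_nest (a point): floor of the round socket on the carriage in which the vial stands, 20.5 mm above the table, 41 mm ahead of the plate's rear face; socket inner diameter 30 mm, rim 11 mm above this point
- vial: the small capped vial that stands in the carriage; origin at the centre of its underside
- vial_mid (a point): middle, half-way up, of the small capped vial, 26 mm diameter, 52 mm tall (top at 72 mm above the table), that stands loose in the carriage's socket: not to be touched; its z axis is up
- spare_vial: bystander: black-capped vial, 31 mm diameter, 62 mm tall, standing to the left of the jig's rear half; origin under its centre
- lot_stamp: bystander: wooden hand stamp 37 x 48 x 74 mm, standing to the left of the jig; origin under its centre
- tweezers: bystander: steel tweezers 124 x 31 x 10 mm lying near the far edge of the table, left of the jig's far end; origin under their centre

How it is judged:
By the outcome, as a careful person would: the job done as asked, in the order asked, and still so for the second after the job is handed in, with the robot touching nothing.
It also fails if it takes over 51 s, if anything falls off the work surface, if the arm or the gripper's body presses on something with over 40 N, if the wrist force passes 120 N, or if a joint passes its speed limit or range.

## Working session

There is one attempt and no reset: what is moved stays moved. The work goes in short steps, Python scripts to look and compute and a tool call to move; the robot and the scene stay as the last step left them, time stands still between calls to the robot, and variables do not carry over. Pictures are saved under pics/ and viewed, and the job is handed in when it is done.

Besides the shell and the picture viewer there is one more tool, called after "Call:" by a JSON object that holds its "op" and its "data", one argument or row to a line. carry_out: Moves the arm, as the interface text tells. Its arguments: {"type":"object","properties":{"rows":{"type":"string"},"newtons":{"type":"number"}},"required":["rows"]}

```bash
mkdir -p pics; ls; python3 - <<'E'
from rig import r
import cv2
s=r.sense(); print(s)
for n in ("top","side"):
    c=r.get_calibration(n); print(n,c)
    cv2.imwrite(f"pics/{n}0.png",r.grab_frame(n))
E
```

```text
pics
{'clock': 0.0, 'qpos': array([ 1.10961525e+00,  3.53662575e-01,  1.63413276e+00, -2.81872142e-05,
        1.15520439e+00, -2.43769270e-03]), 'qvel': array([ 0.00050125, -0.00012761, -0.0002469 , -0.00075186,  0.00098968,
       -0.00064939]), 'joint_efforts': array([-9.93528702e-04, -6.05264997e+01, -3.42057753e+01, -6.74699277e-05,
        9.64831183e-03, -1.18053893e-05]), 'eef_pos': array([276.59328295, 559.96677095, 252.55323816]), 'tcp_rot': array([-3.14018552e+00,  2.23417100e-05,  2.68286068e+00]), 'contact_force': array([-0.66930761,  0.61122158,  0.34977412]), 'wrist_torque': array([ 0.01432985, -0.01833998, -0.04124618]), 'opening': 0.9978490267207006}
top {'intrinsics': array([[487.41929152,   0.        , 260.2674367 ],
       [  0.        , 487.41929152, 196.42811011],
       [  0.        ,   0.        ,   1.        ]]), 'position': array([ 461.1758675 , -119.95643643,  909.92817   ]), 'rotation': array([ 1.08876259e-01,  6.97222673e-04, -1.57251155e+00])}
side {'intrinsics': array([[477.38274236,   0.        , 243.81949233],
       [  0.        , 477.38274236, 184.92344557],
       [  0.        ,   0.        ,   1.        ]]), 'position': array([110.16416897, 523.48101328, 569.35197422]), 'rotation': array([ 1.0143259 ,  0.01722289, -2.53476235])}
```

View pics/top0.png

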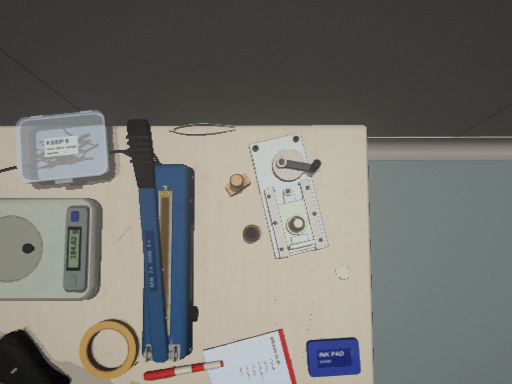

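View pics/side0.png

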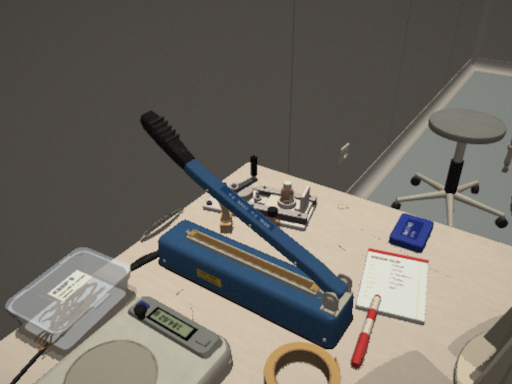

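```bash
cat > h.py <<'E'
from rig import r
import numpy as np, cv2
from scipy.spatial.transform import Rotation as R
def ray(n,u,v,c=None):
    c=c or r.get_calibration(n); K=c["intrinsics"]
    M=R.from_euler("xyz",c["rotation"]).as_matrix()
    x=(u-K[0,2])/K[0,0]; y=(v-K[1,2])/K[1,1]
    return np.array(c["position"]), M@np.array([x,-y,-1.])
def onz(n,u,v,z):
    p,d=ray(n,u,v); return p+d*(z-p[2])/d[2]
def proj(n,P):
    c=r.get_calibration(n);K=c["intrinsics"];M=R.from_euler("xyz",c["rotation"]).as_matrix()
    q=M.T@(np.array(P)-c["position"]); return K[0,2]+K[0,0]*q[0]/-q[2], K[1,2]-K[1,1]*q[1]/-q[2]
E
python3 - <<'E'
import cv2
t=cv2.imread("pics/top0.png")[120:270,210:350]; cv2.imwrite("pics/top0z.png",cv2.resize(t,(560,600),interpolation=cv2.INTER_CUBIC))
t=cv2.imread("pics/side0.png")[140:240,190:330]; cv2.imwrite("pics/side0z.png",cv2.resize(t,(784,560),interpolation=cv2.INTER_CUBIC))
E
```

```text
(no output)
```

View pics/top0z.png

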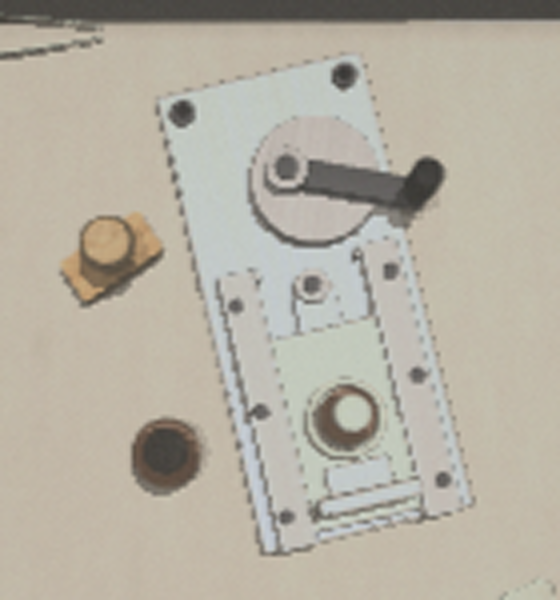

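View pics/side0z.png

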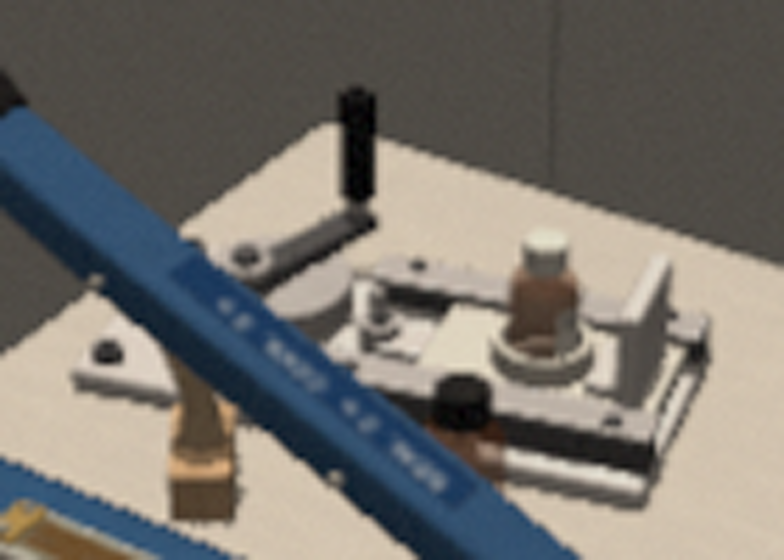

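```bash
python3 - <<'E'
from h import *
f=lambda u,v,z: onz("top",210+u/4-.4,120+v/4-.4,z)
C=[f(*p,10)[:2] for p in [(158,98),(362,55),(472,503),(265,553)]]
for c in C: print(c.round(1))
print([np.linalg.norm(C[i]-C[(i+1)%4]).round(1) for i in range(4)])
fwd=(C[0]+C[1]-C[2]-C[3]);yaw=np.arctan2(fwd[1],fwd[0]);print("yaw",yaw)
o=sum(C)/4;print("o",o)
Rm=np.array([[np.cos(yaw),-np.sin(yaw)],[np.sin(yaw),np.cos(yaw)]])
for n,u,v,z in [("pivot",286,166,43),("handletop",430,168,86),("handlebase",405,197,41),("plateL",318,511,61),("plateR",422,486,61),("vialtop",352,411,72),("roller",311,285,30),("sparetop",168,450,62),("stamptop",107,240,74),("screwTL",181,113,12),("screwTR",344,75,12)]:
    p=f(u,v,z); print(n,p.round(1),"jig",(Rm.T@(p[:2]-o)).round(1))
P=o+Rm@[58,0]
print("pivot from plate",P)
for z,p in ((43,[*P,43]),): print(proj("side",p))
print((np.array(proj("side",[*P,43]))-[190,140])*5.6)
E
```

```text
[658.5 -98.7]
[ 678.9 -194.7]
[ 468.9 -243. ]
[ 446.3 -147.9]
[np.float64(98.2), np.float64(215.5), np.float64(97.8), np.float64(217.8)]
yaw 0.22684488083433108
o [ 563.17113311 -171.0757217 ]
pivot [ 620.  -157.2   43. ] jig [58.5  0.8]
handletop [ 611.1 -217.    86. ] jig [ 36.4 -55.6]
handlebase [ 606.1 -210.9   41. ] jig [ 32.8 -48.4]
plateL [ 465.2 -169.3   61. ] jig [-95.1  23.8]
plateR [ 475.9 -214.5   61. ] jig [-94.8 -22.7]
vialtop [ 507.8 -183.6   72. ] jig [-56.8   0.2]
roller [ 567.5 -168.8   30. ] jig [4.7 1.3]
sparetop [ 491.6 -104.4   62. ] jig [-54.7  81.1]
stamptop [581.9 -78.2  74. ] jig [39.2 86.3]
screwTL [ 650.9 -109.5   12. ] jig [99.3 40.3]
screwTR [ 668.9 -186.    12. ] jig [ 99.7 -38.3]
pivot from plate [ 619.68522205 -158.03126879]
(np.float64(233.87513431994603), np.float64(184.03385361723196))
[245.70075219 246.58958026]
```

```bash
python3 - <<'E'
from h import *
def tri(a,b):
    p,d=ray("top",*a);q,e=ray("side",*b)
    A=np.stack([d,-e],1);t=np.linalg.lstsq(A,q-p,rcond=None)[0]
    x,y=p+d*t[0],q+e*t[1];return ((x+y)/2).round(),np.linalg.norm(x-y).round(1)
print("lever tip",tri((138,121),(152,118)))
print("lever grip end",tri((147,187),(190,163)))
print("lever low",tri((157,350),(338,280)))
s=r.sense();c=r.get_calibration("wrist");M=R.from_euler("xyz",s["tcp_rot"]).as_matrix()
print("wristcam in tool",M.T@(c["position"]-s["eef_pos"]))
# jig
y=.2268;o=np.array([563.2,-171.1]);Rm=np.array([[np.cos(y),-np.sin(y)],[np.sin(y),np.cos(y)]])
for a in (1.94,1.5,1,.5,0,-.1):
    h=np.array([58+60*np.cos(a),-60*np.sin(a)]);t=np.array([np.sin(a),np.cos(a)])
    for d in (38,18): print(a,d,(o+Rm@(h-d*t)).round(1),"psi",round(y+np.pi/2-a,3))
E
```

```text
lever tip (array([631.,  43., 267.]), np.float64(8.4))
lever grip end (array([552.,  44., 209.]), np.float64(0.1))
lever low (array([296.,  46., 100.]), np.float64(9.0))
wristcam in tool [  73.62216741   -0.16046622 -121.19481366]
1.94 38 [ 573.6 -212.1] psi -0.142
1.94 18 [ 593.4 -214.9] psi -0.142
1.5 38 [ 601.  -226.6] psi 0.298
1.5 18 [ 620.1 -220.7] psi 0.298
1 38 [ 636.1 -227.2] psi 0.798
1 18 [ 650.1 -212.8] psi 0.798
0.5 38 [ 667.2 -210.8] psi 1.298
0.5 18 [ 672.6 -191.6] psi 1.298
0 38 [ 686.7 -181.6] psi 1.798
0 18 [ 682.2 -162.1] psi 1.798
-0.1 38 [ 688.7 -174.8] psi 1.898
-0.1 18 [ 682.3 -155.8] psi 1.898
```

Call:
{"op": "carry_out", "data": {
  "rows": "0 0 0 -0.5 1;0 0 0 -0.5 1;0 0 0 -0.5 1;0 0 0 -0.5 1;0 0 0 -0.5 1;0 0 0 -0.5 1;0 0 0 -0.5 1;0 0 0 -0.5 1;0 0 0 -0.5 1;0 0 0 -0.5 1;0 0 0 -0.5 1;0 0 0 -0.5 0"
}}

```text
clock: 1.6
eef_pos: [276.7, 560.2, 433.5]
tcp_rot: [-3.142, 0.001, 1.148]
contact_force: [-0.0, -0.6, 0.1]
opening: 0.001
```

Call:
{"op": "carry_out", "data": {
  "rows": "0 -0.97 0.98 0 0;0 -0.97 0.98 0 0;0 -0.97 0.98 0 0;0 -0.97 0.98 0 0;0 -0.97 0.98 0 0;0 -0.97 0.98 0 0;0 -0.97 0.98 0 0;0 -0.97 0.98 0 0;0 -0.97 0.98 0 0;0 -0.97 0.98 0 0"
}}

```text
clock: 2.85
eef_pos: [425.3, 172.9, 433.5]
tcp_rot: [3.142, -0.0, 1.151]
contact_force: [-0.2, 0.9, 0.0]
opening: -0.003
```

Call:
{"op": "carry_out", "data": {
  "rows": "0 -0.97 0.98 0 0;0 -0.97 0.98 0 0;0 -0.97 0.98 0 0;0 -0.97 0.98 0 0;0 -0.97 0.98 0 0;0 -0.97 0.98 0 0;0 -0.97 0.98 0 0;0 -0.97 0.98 0 0;0 -0.97 0.98 0 0;0 -0.97 0.98 0 0;0 0 0 0 0"
}}

```text
clock: 4.22
eef_pos: [573.7, -214.2, 432.5]
tcp_rot: [-3.141, 0.001, 1.148]
contact_force: [-0.3, 1.0, -0.5]
opening: 0.002
```

Call:
{"op": "carry_out", "data": {
  "rows": "0 0 0 1 0.92;0 0 0 1 0.92;0 0 0 1 0.92;0 0 0 1 0.92;0 0 0 1 0.92;0 0 0 1 0.92;0 0 0 1 0.92;0 0 0 1 0.92;0 0 0 1 0.92;0 0 0 0.7 0.94;0 0 0 0 0"
}}

```text
clock: 5.6
eef_pos: [572.2, -210.8, 141.0]
tcp_rot: [-3.141, 0.003, -0.137]
contact_force: [-0.3, 0.1, 0.6]
opening: -0.004
```

```bash
python3 - <<'E'
from h import *
s=r.sense();print(s["eef_pos"],s["tcp_rot"],s["qpos"])
w=r.grab_frame("wrist");cv2.imwrite("pics/w1.png",w)
t=r.grab_frame("side")[120:240,190:350];cv2.imwrite("pics/s1.png",cv2.resize(t,(800,600),interpolation=cv2.INTER_CUBIC))
E
```

```text
[ 572.158332   -210.79473671  140.99569268] [-3.14063096  0.00335603 -0.13717988] [-3.55561107e-01  4.55183252e-01  1.75684820e+00  2.63581836e-04
  9.33045897e-01  1.35225941e+00]
```

View pics/w1.png

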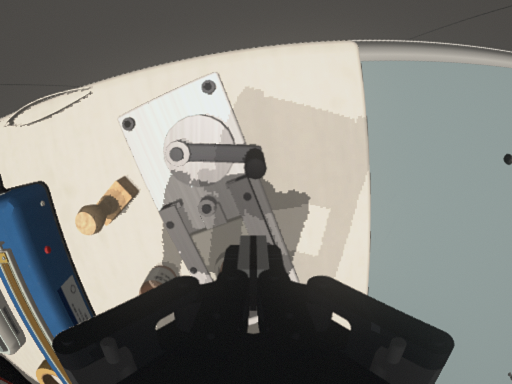

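View pics/s1.png

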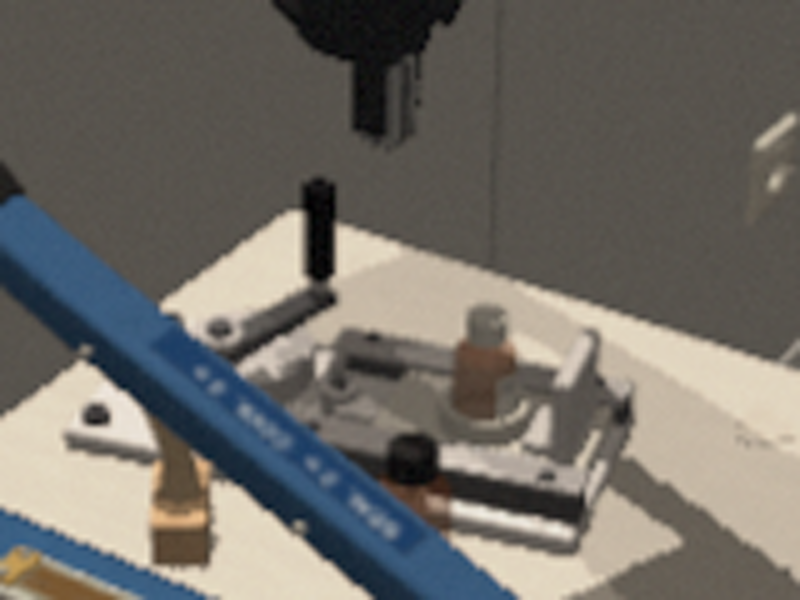

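Call:
{"op": "carry_out", "data": {
  "rows": "0 0 0 0.75 0;0 0 0 0.75 0;0 0 0 0.7 0;0 0 0 0 0;0 0.2 0 0 0;0 0.2 0 0 0;0 0.1 0 0 0;0 0 0 0 0"
}}

```text
clock: 6.7
eef_pos: [588.7, -214.2, 76.6]
tcp_rot: [3.141, -0.001, -0.14]
contact_force: [-0.8, -0.6, -0.5]
opening: 0.002
```

Call:
{"op": "carry_out", "data": {
  "rows": "0 0.16 0 0 0;0 0 0 0 0;0 0.141 0.037 0 -0.5;0 0.141 0.037 0 -0.5;0 0.141 0.037 0 -0.5;0 0.141 0.037 0 -0.5"
}}

```text
clock: 7.45
eef_pos: [608.8, -220.0, 76.1]
tcp_rot: [-3.141, 0.002, 0.141]
contact_force: [-3.8, -2.3, 2.3]
opening: -0.002
```

```bash
cat >> h.py <<'E'
def st():
    s=r.sense();y=.2268;o=np.array([563.2,-171.1]);piv=np.array([619.9,-157.6]);ps=s["tcp_rot"][2]
    d=piv-s["eef_pos"][:2]
    print(s["clock"],s["eef_pos"].round(1),"psi",ps.round(3),"a",round(y+np.pi/2-ps,3),"F",s["contact_force"].round(1))
    print("pivot in tool x,y",(d@[np.cos(ps),np.sin(ps)]).round(1),(d@[np.sin(ps),-np.cos(ps)]).round(1))
E
python3 - <<'E'
from h import *
st()
cv2.imwrite("pics/w2.png",r.grab_frame("wrist"))
E
```

```text
7.45 [ 608.8 -220.    76.1] psi 0.141 a 1.656 F [-3.8 -2.3  2.3]
pivot in tool x,y 19.7 -60.3
```

View pics/w2.png

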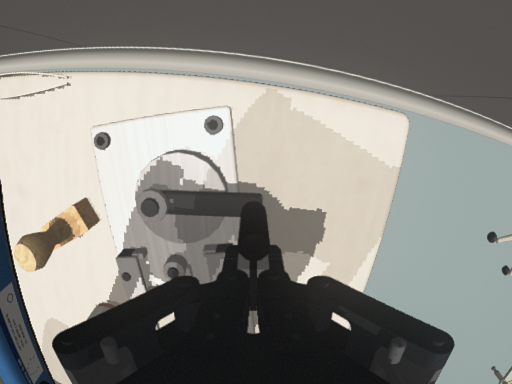

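```bash
python3 - <<'E'
from h import *
print("edge L",onz("top",50,126,0).round(), "R",onz("top",360,126,0).round(),"right edge",onz("top",369,260,0).round())
for z in (-600,-700,-750,-800,-900): print(z,onz("top",440,160,z).round(),onz("top",440,137,z+100).round())
# side view wall/floor line; corner of table side (250,168)
print(onz("side",238,168,0).round(), onz("side",244,166,0).round())
print(onz("side",470,62,-750).round(), onz("side",400,145,-750).round())
E
python3 - <<'E'
import cv2
cv2.imwrite("pics/s2.png",cv2.resize(cv2.imread("pics/side0.png")[:240,200:],(800,600)) )
E
```

```text
edge L [697. 282.   0.] R [ 695. -310.    0.] right edge [ 442. -321.    0.]
-600 [ 740. -684. -600.] [ 791. -649. -500.]
-700 [ 759. -721. -700.] [ 814. -687. -600.]
-750 [ 768. -740. -750.] [ 826. -706. -650.]
-800 [ 777. -759. -800.] [ 837. -725. -700.]
-900 [ 796. -796. -900.] [ 861. -762. -800.]
[ 696. -278.    0.] [ 689. -294.    0.]
[  845. -3947.  -750.] [  815. -2088.  -750.]
```

View pics/s2.png

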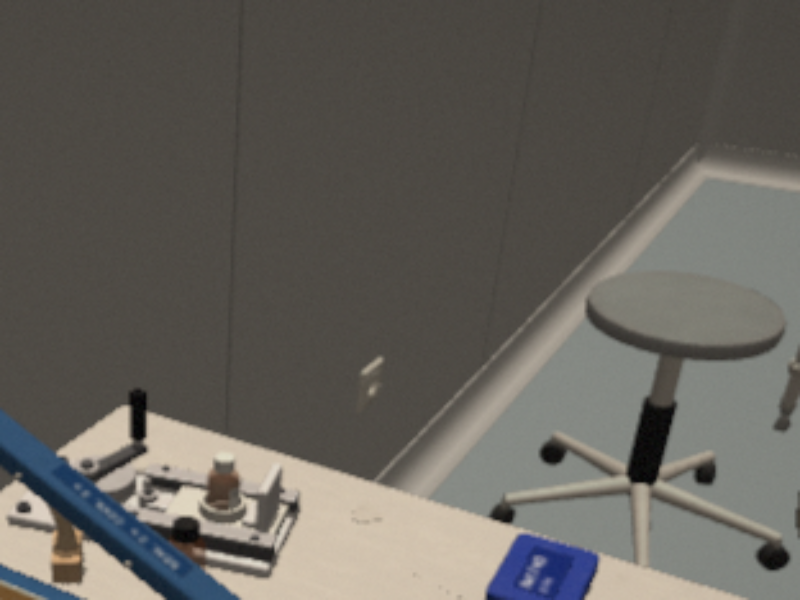

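```bash
python3 - <<'E'
from h import *
for z in (-500,-600,-700,-750,-800,-900):
    print(z,"top bottom-edge x",[onz("top",u,160,z).round()[0] for u in (380,440,500)],"side bottom",[onz("side",*p,z).round()[:2].tolist() for p in ((367.7,198),(420,135.),(475,72))])
for z in (-900,-800,-700,-600,-500,-400,-300):
    print(z,"top top-edge x",onz("top",440,137,z).round()[0],"side top",[onz("side",*p,z).round()[:2].tolist() for p in ((351,190),(474,59))])
E
python3 - <<'E'
import cv2
cv2.imwrite("pics/t2.png",cv2.resize(cv2.imread("pics/top0.png")[100:220,340:500],(800,600)) )
E
```

```text
-500 top bottom-edge x [np.float64(722.0), np.float64(722.0), np.float64(722.0)] side bottom [[631.0, -1070.0], [635.0, -1754.0], [627.0, -2895.0]]
-600 top bottom-edge x [np.float64(741.0), np.float64(740.0), np.float64(740.0)] side bottom [[680.0, -1219.0], [684.0, -1966.0], [676.0, -3215.0]]
-700 top bottom-edge x [np.float64(759.0), np.float64(759.0), np.float64(758.0)] side bottom [[728.0, -1368.0], [733.0, -2179.0], [724.0, -3535.0]]
-750 top bottom-edge x [np.float64(768.0), np.float64(768.0), np.float64(768.0)] side bottom [[753.0, -1442.0], [758.0, -2286.0], [748.0, -3695.0]]
-800 top bottom-edge x [np.float64(778.0), np.float64(777.0), np.float64(777.0)] side bottom [[777.0, -1517.0], [782.0, -2392.0], [773.0, -3855.0]]
-900 top bottom-edge x [np.float64(796.0), np.float64(796.0), np.float64(795.0)] side bottom [[826.0, -1666.0], [832.0, -2605.0], [821.0, -4174.0]]
-900 top top-edge x 884.0 side top [[936.0, -1692.0], [919.0, -4573.0]]
-800 top top-edge x 861.0 side top [[880.0, -1541.0], [864.0, -4227.0]]
-700 top top-edge x 837.0 side top [[824.0, -1390.0], [809.0, -3880.0]]
-600 top top-edge x 814.0 side top [[768.0, -1239.0], [754.0, -3533.0]]
-500 top top-edge x 791.0 side top [[711.0, -1089.0], [699.0, -3186.0]]
-400 top top-edge x 767.0 side top [[655.0, -938.0], [644.0, -2839.0]]
-300 top top-edge x 744.0 side top [[599.0, -787.0], [589.0, -2492.0]]
```

View pics/t2.png

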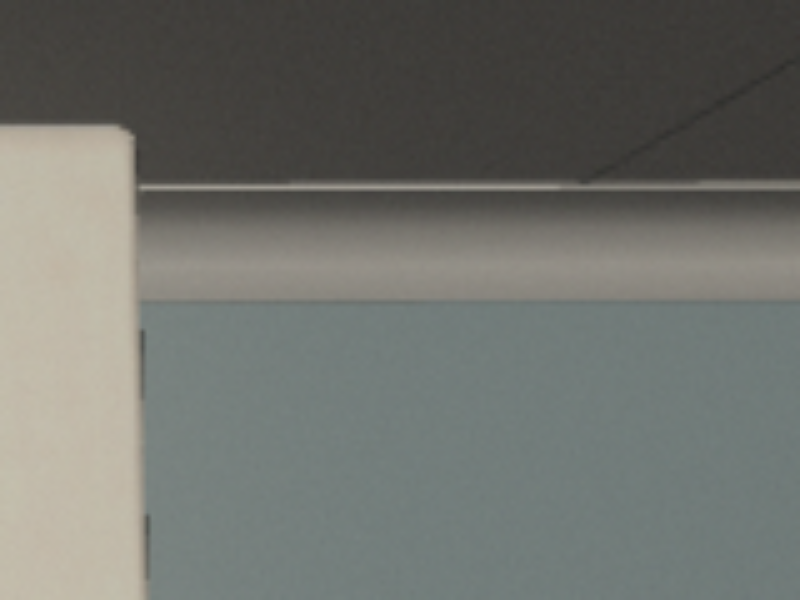

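Call:
{"op": "carry_out", "data": {
  "rows": "0 0.141 0.037 0 -0.5;0 0.141 0.037 0 -0.5;0 0.141 0.037 0 -0.5;0 0.141 0.037 0 -0.5;0 0.141 0.037 0 -0.5;0 0.141 0.037 0 -0.5;0 0.141 0.037 0 -0.5;0 0.141 0.037 0 -0.5;0 0.141 0.037 0 -0.5;0 0.141 0.037 0 -0.5"
}}

```text
clock: 8.75
eef_pos: [651.6, -212.3, 76.1]
tcp_rot: [3.141, 0.001, 0.838]
contact_force: [-1.4, -5.3, -1.7]
opening: 0.003
```

```bash
python3 - <<'E'
from h import *
st()
cv2.imwrite("pics/w3.png",r.grab_frame("wrist"))
E
```

```text
8.75 [ 651.6 -212.3   76.1] psi 0.838 a 0.96 F [-1.4 -5.3 -1.7]
pivot in tool x,y 19.4 -60.2
```

View pics/w3.png

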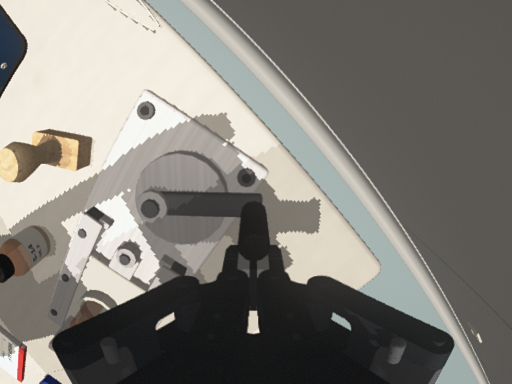

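Call:
{"op": "carry_out", "data": {
  "rows": "0 0.141 0.037 0 -0.5;0 0.141 0.037 0 -0.5;0 0.141 0.037 0 -0.5;0 0.141 0.037 0 -0.5;0 0.141 0.037 0 -0.5;0 0.141 0.037 0 -0.5;0 0.141 0.037 0 -0.5;0 0.141 0.037 0 -0.5;0 0.141 0.037 0 -0.5;0 0.141 0.037 0 -0.5;0 0.141 0.037 0 -0.5;0 0.141 0.037 0 -0.5"
}}

```text
clock: 10.3
eef_pos: [681.4, -170.2, 76.2]
tcp_rot: [3.14, 0.001, 1.675]
contact_force: [2.2, -5.0, -2.8]
opening: -0.002
```

Call:
{"op": "carry_out", "data": {
  "rows": "0 0.141 0.037 0 -0.5;0 0.09 0.025 0 -0.3;0 0 0 0 0;0 0 0 0 0"
}}

```text
clock: 10.8
eef_pos: [682.1, -162.7, 76.4]
tcp_rot: [3.141, 0.0, 1.785]
contact_force: [1.8, -3.2, -2.2]
opening: 0.002
```

```bash
python3 - <<'E'
from h import *
st()
cv2.imwrite("pics/w4.png",r.grab_frame("wrist"))
t=r.grab_frame("top")[110:270,210:370];cv2.imwrite("pics/t4.png",cv2.resize(t,(600,600),interpolation=cv2.INTER_CUBIC))
E
```

```text
10.8 [ 682.1 -162.7   76.4] psi 1.785 a 0.013 F [ 1.8 -3.2 -2.2]
pivot in tool x,y 18.2 -59.7
```

View pics/w4.png

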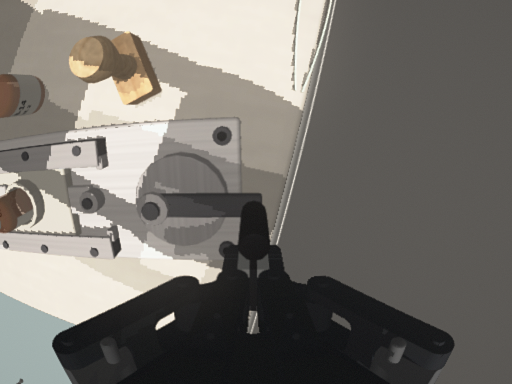

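View pics/t4.png

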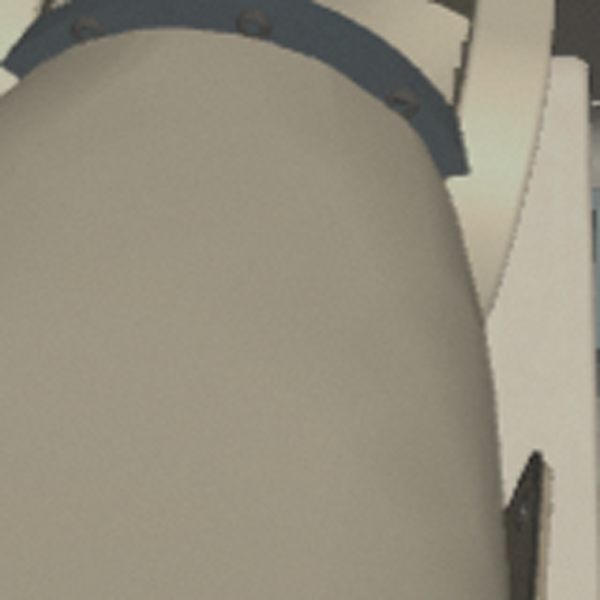

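Call:
{"op": "carry_out", "data": {
  "rows": "0 -0.4 0 0 0;0 -0.4 0 0 0;0 -0.4 0 0 0;0 0 0 -0.6 0;0 0 0 -0.9 0;0 0 0 -0.9 0;0 0 0 -0.9 0;0 0 0 -0.9 0;0 0 0 -0.8 0;0 0 0 0 0"
}}

```text
clock: 12.15
eef_pos: [690.6, -197.7, 229.8]
tcp_rot: [3.137, 0.002, 1.786]
contact_force: [0.3, -0.1, -0.9]
opening: 0.003
```

Call:
{"op": "carry_out", "data": {
  "rows": "0 0.19 -0.97 0 0;0 0.19 -0.97 0 0;0 0.19 -0.97 0 0;0 0.19 -0.97 0 0;0 0.19 -0.97 0 0;0 0.19 -0.97 0 0;0 0.19 -0.97 0 0;0 0.19 -0.97 0 0;0 0.19 -0.97 0 0;0 0 0 0 0"
}}

```text
clock: 13.4
eef_pos: [420.4, -203.0, 225.8]
tcp_rot: [-3.14, -0.001, 1.785]
contact_force: [0.4, -0.3, -0.5]
opening: -0.002
```

Call:
{"op": "carry_out", "data": {
  "rows": "0 0 0 0 0.93;0 0 0 0 0.93;0 0 0 0 0.93;0 0 0 0 0.93;0 0 0 0 0.93;0 0 0 0 0.93;0 0 0 0 0.93;0 0 0 0 0.93;0 0 0 0 0.93;0 0 0 0 0.93;0 0 0 0 0.93;0 0 0 0 0.93"
}}

```text
clock: 14.9
eef_pos: [423.2, -203.4, 226.0]
tcp_rot: [-3.141, -0.0, 0.224]
contact_force: [0.8, 0.5, -0.0]
opening: -0.004
```

```bash
python3 - <<'E'
from h import *
st()
cv2.imwrite("pics/w5.png",r.grab_frame("wrist"))
cv2.imwrite("pics/t5.png",r.grab_frame("top"))
s=r.grab_frame("side")[140:240,190:330]; cv2.imwrite("pics/s5.png",cv2.resize(s,(784,560),interpolation=cv2.INTER_CUBIC))
E
```

```text
14.9 [ 423.2 -203.4  226. ] psi 0.224 a 1.574 F [ 0.8  0.5 -0. ]
pivot in tool x,y 201.9 -0.9
```

View pics/w5.png

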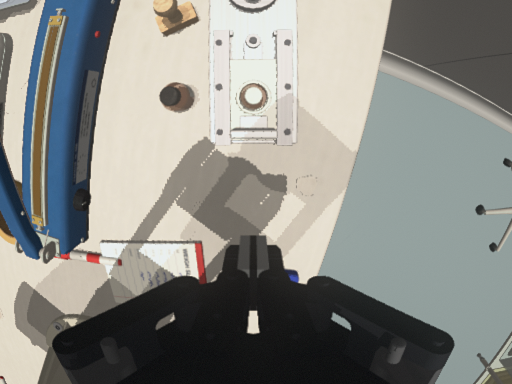

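View pics/s5.png

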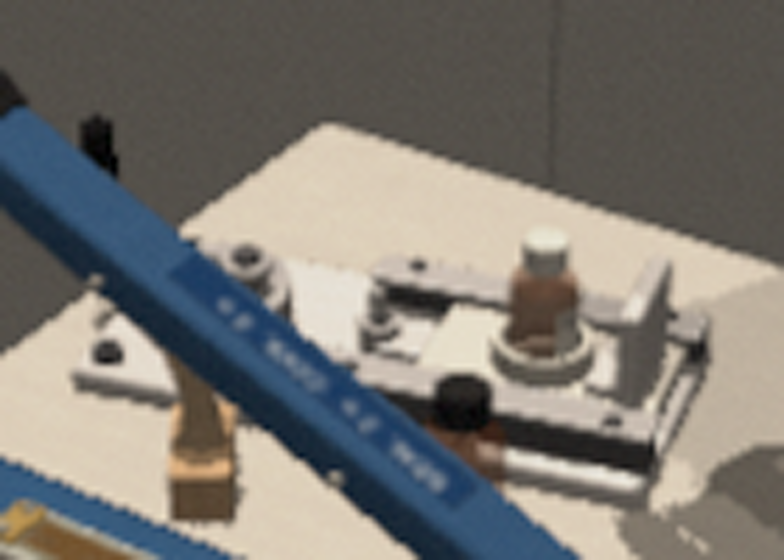

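Call:
{"op": "carry_out", "data": {
  "rows": "0 0 0 0.9 0;0 0 0 0.9 0;0 0 0 0.9 0;0 0 0 0.9 0;0 0 0 0.9 0;0 0 0 0.6 0;0 0 0 0.4 0;0 0 0 0 0;0 0.4 0 0 0;0 0.4 0 0 0;0 0 0 0 0"
}}

```text
clock: 16.42
eef_pos: [447.7, -198.1, 61.9]
tcp_rot: [3.14, -0.002, 0.229]
contact_force: [0.2, -0.1, -1.4]
opening: -0.002
```

```bash
python3 - <<'E'
from h import *
st()
cv2.imwrite("pics/w6.png",r.grab_frame("wrist"))
s=r.grab_frame("side")[120:240,190:350]; cv2.imwrite("pics/s6.png",cv2.resize(s,(800,600),interpolation=cv2.INTER_CUBIC))
E
```

```text
16.425 [ 447.7 -198.1   61.9] psi 0.229 a 1.568 F [ 0.2 -0.1 -1.4]
pivot in tool x,y 176.9 -0.3
```

View pics/w6.png

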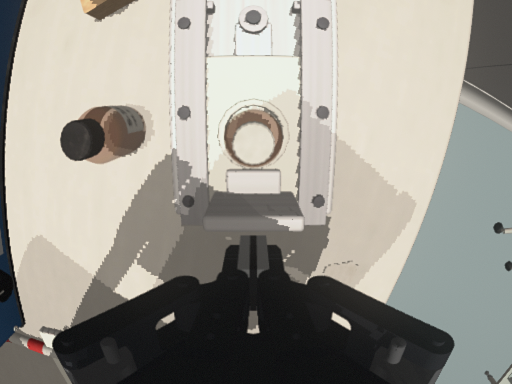

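View pics/s6.png

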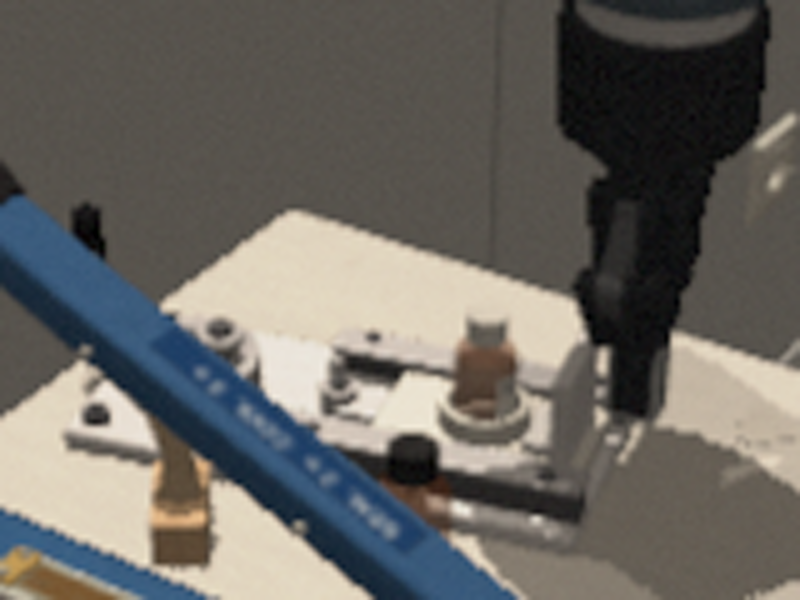

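Call:
{"op": "carry_out", "data": {
  "rows": "0 0.1 0 0 0;0 0.12 0 0 0;0 0.12 0 0 0;0 0.12 0 0 0;0 0.12 0 0 0;0 0.12 0 0 0;0 0.12 0 0 0;0 0.12 0 0 0;0 0.1 0 0 0;0 0 0 0 0"
}}

```text
clock: 17.77
eef_pos: [476.9, -190.9, 61.3]
tcp_rot: [3.141, -0.001, 0.228]
contact_force: [-0.0, -1.1, 0.3]
opening: 0.0
```

```bash
python3 - <<'E'
from h import *
st()
cv2.imwrite("pics/w7.png",r.grab_frame("wrist"))
E
```

```text
17.775 [ 476.9 -190.9   61.3] psi 0.228 a 1.569 F [-0.  -1.1  0.3]
pivot in tool x,y 146.9 -0.1
```

View pics/w7.png

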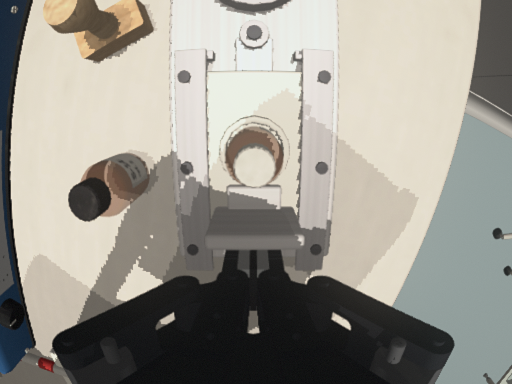

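Call:
{"op": "carry_out", "data": {
  "rows": "0 0.08 0 0 0;0 0.08 0 0 0;0 0.06 0 0 0"
}}

```text
clock: 18.2
eef_pos: [482.8, -189.5, 61.3]
tcp_rot: [-3.142, 0.0, 0.228]
contact_force: [-3.8, -1.9, 1.5]
opening: 0.002
```

Call:
{"op": "carry_out", "data": {
  "rows": "0 0.04 0 0 0;0 0.04 0 0 0"
}}

```text
clock: 18.45
eef_pos: [483.8, -189.2, 61.2]
tcp_rot: [-3.141, 0.003, 0.229]
contact_force: [-11.9, -6.8, 8.6]
opening: -0.001
```

```bash
python3 - <<'E'
from h import *
st()
E
```

```text
18.45 [ 483.8 -189.2   61.2] psi 0.229 a 1.569 F [-11.9  -6.8   8.6]
pivot in tool x,y 139.7 0.1
```

Call:
{"op": "carry_out", "data": {
  "rows": "0 0.03 0 0 0;0 0 0 0 0"
}}

```text
clock: 18.7
eef_pos: [483.8, -189.1, 61.2]
tcp_rot: [-3.141, 0.004, 0.229]
contact_force: [-11.0, -7.0, 8.7]
opening: -0.001
```

```bash
python3 - <<'E'
from h import *
st()
E
```

```text
18.7 [ 483.8 -189.1   61.2] psi 0.229 a 1.569 F [-11.   -7.    8.7]
pivot in tool x,y 139.7 0.2
```

Call:
{"op": "carry_out", "data": {
  "rows": "0 0.08 0 0 0;0 0 0 0 0"
}}

```text
clock: 18.95
eef_pos: [483.9, -188.7, 61.0]
tcp_rot: [-3.139, 0.008, 0.229]
contact_force: [-21.3, -13.2, 15.4]
opening: 0.0
```

```bash
python3 - <<'E'
from h import *
st()
cv2.imwrite("pics/w8.png",r.grab_frame("wrist"))
E
```

```text
18.95 [ 483.9 -188.7   61. ] psi 0.229 a 1.568 F [-21.3 -13.2  15.4]
pivot in tool x,y 139.5 0.6
```

View pics/w8.png

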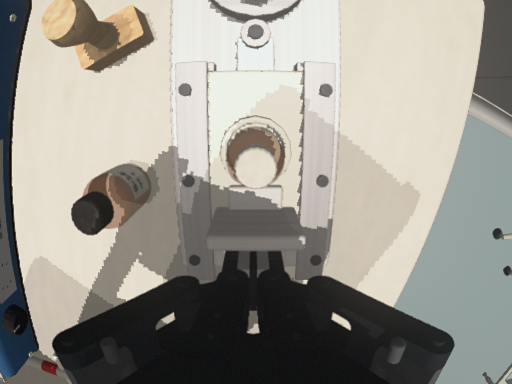

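Hard against the stops, at the expected 28 mm. I'll back off and verify.

Call:
{"op": "carry_out", "data": {
  "rows": "0 -0.15 0 0 0;0 -0.3 0 0 0;0 -0.5 0 0 0;0 -0.6 0 0 0;0 0 0 -0.6 0;0 0 0 -0.9 0;0 0 0 -0.9 0;0 0 0 -0.9 0;0 0 0 -0.9 0;0 0 0 -0.9 0;0 0 0 0 0"
}}

```text
clock: 20.38
eef_pos: [443.3, -199.4, 215.9]
tcp_rot: [3.139, -0.003, 0.228]
contact_force: [0.6, -0.0, -0.4]
opening: 0.001
```

Call:
{"op": "carry_out", "data": {
  "rows": "0 -1 0 0 0;0 -1 0 0 0;0 -1 0 0 0;0 0 0 0 0"
}}

```text
clock: 20.88
eef_pos: [352.8, -218.8, 213.1]
tcp_rot: [-3.14, 0.002, 0.226]
contact_force: [0.5, 0.1, 0.3]
opening: 0.002
```

```bash
python3 - <<'E'
from h import *
st()
t=r.grab_frame("top");cv2.imwrite("pics/t9full.png",t);cv2.imwrite("pics/t9.png",cv2.resize(t[120:270,210:350],(560,600),interpolation=cv2.INTER_CUBIC))
s=r.grab_frame("side")[140:240,190:330]; cv2.imwrite("pics/s9.png",cv2.resize(s,(784,560),interpolation=cv2.INTER_CUBIC))
E
```

```text
20.875 [ 352.8 -218.8  213.1] psi 0.226 a 1.571 F [0.5 0.1 0.3]
pivot in tool x,y 274.0 0.4
```

View pics/t9.png

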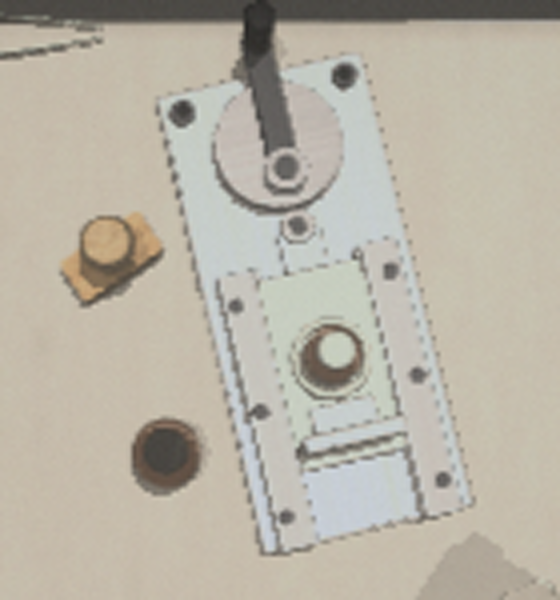

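View pics/s9.png

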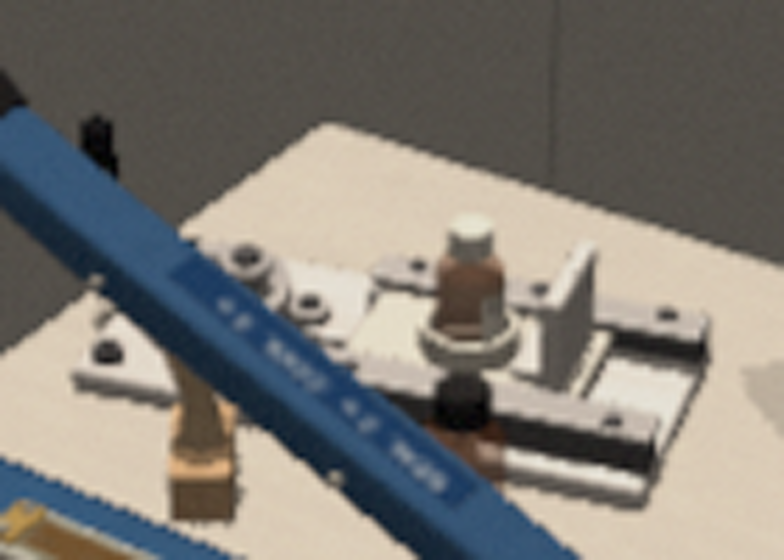

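```bash
python3 - <<'E'
from h import *
y=.2268;o=np.array([563.2,-171.1]);Rm=np.array([[np.cos(y),-np.sin(y)],[np.sin(y),np.cos(y)]])
for n,u,v,z in [("handletop",259,14,86),("plateL",303,443,61),("plateR",408,418,61),("vialtop",337,350,72),("roller",297,225,30)]:
    p=onz("top",210+u/4-.4,120+v/4-.4,z); print(n,(Rm.T@(p[:2]-o)).round(1))
print(r.sign_off())
E
```

```text
handletop [118.6   0.3]
plateL [-65.1  23.3]
plateR [-64.9 -23.7]
vialtop [-29.7   0.4]
roller [32.9  1.1]
the job is handed in; nothing more can be done
None
```

I finished both steps in the order asked and handed the job in at about 21 s.

**Cam:** I pushed the handle round with the shut fingertips, from about 1.94 rad to about 0. In the last top view the handle is at jig (118.6, 0.3) mm, against (118, 0) for exactly straight away from the carriage.

**Carriage:** I then pushed it forward by its upright plate until it stopped, at the position expected for 28 mm of travel. It moved no further when I pushed harder, to about 29 N.

**Last checks:**
- **Travel:** in the top view the plate, vial and roller had moved about 30, 27 and 28 mm, so the carriage is home to within what I can measure. The plate's 30 mm is 2 mm over the 28 mm stop, about the calibration error.
- **Vial and bystanders:** the vial stands upright in its socket, and the spare vial, stamp and the part of the tweezers in view look where they were.
- **Robot:** it was clear of everything at hand-in.

One oddity: at the stop the wrist force also had sideways and upward parts, about 13 and 15 N. They were gone once I backed off, and the tool had moved by no more than 0.5 mm.

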